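# Empty the beaker of graphite stubs into the canister and snap the lid on

## Task

Put the graphite away for the night: tip all four stubs from the white beaker into the round canister screwed to the bench, stand the empty beaker upright on the bench again and let go of it, then set the canister's lid on and press it down until it clicks and sits fully home. Finish while still holding the lid by its knob and pressing it firmly down (about 10 N is right): do not let go. Leave everything else on the bench where it is.

Things in the scene. Friction and masses are not known exactly. Their poses are not given: they have to be found in the camera images.
- cup: White glazed beaker without a handle: straight sides, 88 mm tall, 60 mm outer diameter, 3 mm wall, 4 mm floor, about 0.2 kg; it takes a firm grip (60 N) so as not to swing in the fingers when tipped. Stands upright on the bench with the four stubs inside. Origin: centre of its underside; z points out of the mouth.
- cup_rim (a point): Centre of the beaker's mouth, 88 mm above its origin along its z. The glaze is slippery for graphite: the stubs slide out over the lip once the beaker is tipped 10 to 20 degrees beyond lying level; tipped in a rush they fly several cm.
- canister: Round aluminium canister, open at the top, its 136 mm wide, 3 mm thick flange screwed to the bench: it does not move. Body 110 mm across up to 61 mm, then a cone to the neck, 94 mm across from 65 mm up to the rim at 85 mm (top 4 mm tapered to 91). Mouth 87 mm across, inside 104 mm, floor 5 mm thick. Origin: centre of its underside, at bench height; z up.
- canister_rim (a point): Centre of the canister's mouth, level with its rim, 85 mm above the bench. Six sprung 8 mm balls round the neck, centres 77 mm above the bench, stand 5 mm proud and catch the lid.
- lid: The canister's aluminium snap lid, 112 mm across, about 0.12 kg, lying right way up on the bench. Its skirt goes over the neck and ends in an inner lip 100 mm across; 15 mm deep inside; flat top 19 mm above the skirt's edge; on its middle a straight steel knob 26 mm across, 25 mm tall. Origin: centre of the skirt's lower edge; z up through the knob.
- lid_knob (a point): Centre of the knob's top, 44 mm above the lid's origin. Pushing the lid straight down over the neck (level, centred to 2 mm, any yaw): lid origin at 79 mm height meets the balls, the push rises to about 10 N within 2 mm, then drops sharply (the click, the balls pull the lid down); fully home on the hard rim the origin is 70 mm and the knob's top 114 mm above the bench.
- stub0_center (a point): Middle of a dark grey stub of graphite stick, a cylinder 15 mm across and 20 mm long, 10 g, one of four standing in the beaker at the start.
- stub1_center (a point): Middle of a dark grey stub of graphite stick, a cylinder 15 mm across and 22 mm long, 10 g, one of four standing in the beaker at the start.
- stub2_center (a point): Middle of a dark grey stub of graphite stick, a cylinder 15 mm across and 24 mm long, 10 g, one of four standing in the beaker at the start.
- stub3_center (a point): Middle of a dark grey stub of graphite stick, a cylinder 15 mm across and 21 mm long, 10 g, one of four standing in the beaker at the start.
- tape: Bystander: roll of masking tape, 96 mm across, 25 mm high. Origin under its centre.
- medium: Bystander: amber glass jar with a black cap, 52 mm across, 90 mm tall. Origin under its centre.
- tube: Bystander: lying metal paint tube, 135 mm long along its x, 33 mm high. Origin under its middle.
- knife: Bystander: palette knife, 195 mm long along its x, 17 mm high, lying before the canister. Origin under its middle.
- sharpener: Bystander: brass pencil sharpener block, 40 x 26 x 20 mm. Origin under its centre.
- eraser: Bystander: white eraser, 55 x 24 x 14 mm. Origin under its centre.

How it is judged (in metres and radians):
On the way, in this order (a step that is already met when the one before it is completed fails the run):
1. the beaker is tipped mouth-down over the canister (angle between cup's own z axis and vertical above 1.6 rad and horizontal distance between cup_rim and canister_rim below 0.1 m and height (world z) of cup_rim above 0.085 m), for 0.2 s.
2. all four stubs lie in the canister and the beaker stands upright on the bench, let go (horizontal distance between each of stub0_center, stub1_center, stub2_center, stub3_center and canister below 0.052 m and z of each of stub0_center, stub1_center, stub2_center, stub3_center in the frame of canister below 0.06 m and angle between cup's own z axis and vertical below 0.08 rad and height (world z) of cup between -0.006 and 0.006 m and linear speed of cup below 0.02 m/s and contact force between each of the arm, the fingers and cup below 0.2 N), for 0.2 s.
3. the lid has clicked over the balls and sits home on the canister (z of lid in the frame of canister between 0.066 and 0.0725 m and horizontal distance between lid and canister below 0.004 m and angle between lid's own z axis and vertical below 0.06 rad), for 0.2 s.
At the end, for the whole second after the job is handed in: Stubs all inside the canister; beaker upright on the bench (0.08 rad, 6 mm), still, untouched; lid home (origin 66 to 72.5 mm above the canister's, within 4 mm of its axis, level within 0.06 rad), fingers on it, lid and canister pressed together with more than 4 N (all of step 2 and all of step 3 and contact force between lid and canister above 4 N and contact force between the fingers and lid above 1 N); the arm keeps its last pose, push and grip.
It fails at once if a bystander is pushed more than 30 mm from its place (distance of any of tape, medium, tube, knife, sharpener, eraser from where it was at the start of the episode above 0.03 m).
It also fails if it takes over 72 s, if anything falls off the work surface, if the arm or the gripper's body presses on something with over 40 N, if the wrist force passes 120 N, or if a joint passes its speed limit or range.

## Robot

A 6-joint arm with a two-finger parallel gripper is mounted at the origin on the work surface. World frame = base frame: x ahead of the robot, y to its left, z up, the work surface at z = 0. Lengths are in m, angles in degrees, forces in N, time in s.
With the tool pointing down it reaches from about 0.325 to 1 m from the base axis. Payload 5.1 kg.
Tool frame: the origin (TCP) lies at the very end of the fingers, on their centre line; the grasp point (between the pads) lies 19 mm behind it; z points along the fingers, y is the line along which they close (so a half turn about z gives the same grasp; the last joint's range is limited). The gripper opens to 85 mm and grips with 20 to 120 N. Pads are 22 mm wide; open, the fingers measure 114 mm over their backs; the gripper's body (76 mm by 85 mm) begins 54 mm behind the grasp point. The pads swing forward as they close: fully open they stand 13 mm farther back than shut.
Start: joints at [-4.733, 7.093, 94.555, -0, 78.352, -4.733], TCP at [0.65, -0, 0.231] pointing down, gripper open.
Joint ranges: [-149.61, 149.61], [-58.7, 133.49], [1.44, 155.28], [-77.14, 257.14], [18.33, 153.61], [-166.67, 166.67]. Speed limits (degrees/s): [147.25, 147.25, 180, 180, 180, 180].

## Interface

Orientations are given as a 3x3 rotation matrix whose columns are the frame's x, y, z axes.
In Python, from plant import bot, eoat, grab_frame, camera_params gives the robot as it stands (bot), with the cameras as plain functions and the gripper (eoat). Calls block until the motion is done:
- bot.move_to(position, orientation): joint-space move of the TCP to a pose.
- bot.line_to(position, attitude=None, rate=0.15, contact_N=None): straight line of the TCP; attitude=None keeps the orientation; rate is the mean speed in m/s. With contact_N (N) it stops when the force on the tool has changed by that much, and returns True; else False.
- bot.move_joints(angles): joint-space move.
- eoat.set_gripper(opening): finger opening in m; the grip force is fixed at half the most; returns when the fingers have stopped.
- bot.pause(seconds).
- bot.inverse_kinematics(position, orientation): joint angles nearest the present ones, or None.
- grab_frame(name): name is "scene" or "side" or "wrist"; returns the picture (480x640x3 uint8, red, green, blue); there is no depth.
- camera_params(name): a dict with "fx", "fy", "cx", "cy" (pixels), "R" (3x3) and "t" (3): a world point X has camera coordinates R X + t. Camera axes: x right, y down, z forward; pixel columns grow to the right and rows downward; lengths in m; the calibration is good to about 2 mm. The wrist camera is an equidistant fisheye: a pixel r from the principal point sees the ray r / f radians off the axis. A picture is of the moment at which its call begins: read the wrist's pose just before it. camera_params takes no time and is no camera call; for the wrist camera it gives the pose at the moment of the call.
A pose or a line that the arm cannot do raises bot.Unreachable and nothing moves.
- bot.hand_in(): hands the job in; it is judged then, once.
Readings, each from a call of its own:
- bot.get_time(): time.
- bot.get_qpos(): joint angles.
- bot.get_qd(): joint speeds.
- bot.get_effort(): joint torques, N m.
- bot.get_ee_pos(): TCP position.
- bot.get_tool_rot(): TCP orientation.
- bot.get_contact_force(): force on the tool from outside, world axes, zero at the start.
- bot.get_ft_torque(): the same for the moment, N m.
- bot.get_gripper_width(): finger opening in m.
- bot.get_grip_force(): force on a finger pad.
Only numpy, scipy, OpenCV 4.12 (cv2) and the standard library are available. Lean on these libraries where they do the work, as an engineer would, in place of code of your own. Each camera call takes 0.05 s, during which the arm holds its last target. There are 200 camera calls.

## Working session

There is one attempt and no reset: what is moved stays moved. The work goes in short steps, each a Python script; the robot and the scene stay as the last script left them, time stands still between calls to the robot, and variables do not carry over. Pictures are saved under pics/ and viewed, at most 11 in all, crops included, and the job is handed in when it is done.

```bash
ls; mkdir -p pics
python3 - <<'E'
from plant import bot, eoat, grab_frame, camera_params
import cv2,numpy as np
for n in ["scene","side","wrist"]:
    f=grab_frame(n); cv2.imwrite(f"pics/{n}0.png",f[...,::-1])
    p=camera_params(n); print(n,{k:np.round(v,3).tolist() for k,v in p.items()}, np.round(-np.array(p["R"]).T@p["t"],3))
print(bot.get_time())
E
```

```text
pics
plant.py
scene {'fx': 502.543, 'fy': 502.543, 'cx': 329.773, 'cy': 244.05, 'R': [[-0.067, 0.998, 0.003], [0.647, 0.046, -0.761], [-0.759, -0.049, -0.649]], 't': [0.027, -0.323, 1.463]} [1.321 0.06  0.704]
side {'fx': 541.803, 'fy': 541.803, 'cx': 321.418, 'cy': 231.195, 'R': [[0.997, -0.082, -0.009], [-0.052, -0.545, -0.837], [0.064, 0.835, -0.547]], 't': [-0.581, 0.102, 1.023]} [ 0.519 -0.846  0.64 ]
wrist {'fx': 371.648, 'fy': 371.648, 'cx': 318.728, 'cy': 225.005, 'R': [[1.0, 0.001, -0.001], [0.002, -0.958, 0.286], [-0.001, -0.286, -0.958]], 't': [-0.648, -0.039, 0.379]} [0.649 0.071 0.373]
0.15
```

View pics/scene0.png

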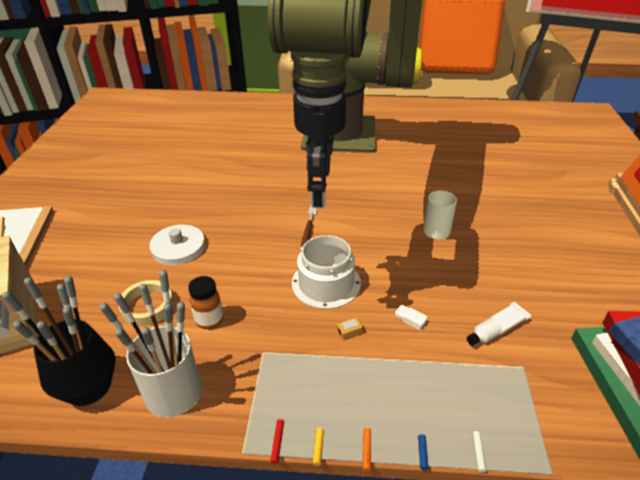

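View pics/side0.png

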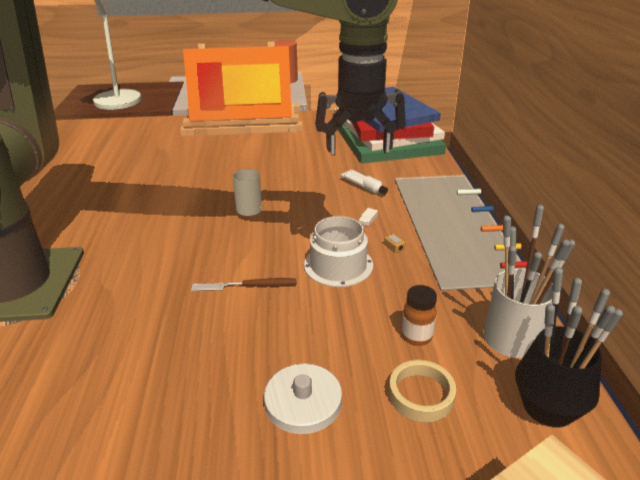

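View pics/wrist0.png

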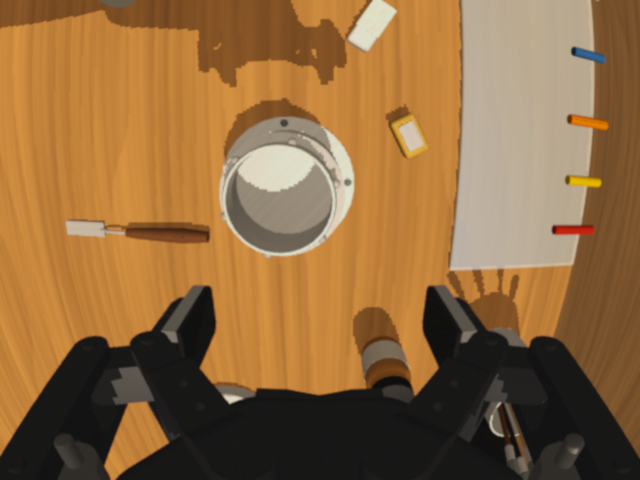

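The scene view shows the beaker at (440,215), the canister at (326,270) and the lid at (177,244). In the side view they're at (248,193), (338,250) and (303,395). In the wrist view the canister mouth is at about (278,198). Next I'll measure them.

```bash
cat > h.py <<'E'
import numpy as np, cv2
from plant import bot, eoat, grab_frame, camera_params
def cast(name,uv,z=None,p=None):
    "rays of pixels; onto plane z if given"
    p=p or camera_params(name); R=np.array(p["R"]); t=np.array(p["t"]); c=-R.T@t
    uv=np.atleast_2d(uv).astype(float); a=(uv-[p["cx"],p["cy"]])/[p["fx"],p["fy"]]
    if name=="wrist":
        r=np.linalg.norm(a,axis=1,keepdims=True)+1e-12
        d=np.hstack([a/r*np.sin(r),np.cos(r)])
    else: d=np.hstack([a,np.ones((len(a),1))])
    d=d@R; d/=np.linalg.norm(d,axis=1,keepdims=True)
    if z is None: return c,d
    return c+d*((z-c[2])/d[:,2:])
def circ(P):
    "least-squares circle with outlier trimming"
    P=np.asarray(P)[:,:2]
    for _ in range(6):
        A=np.c_[2*P,np.ones(len(P))]; s=np.linalg.lstsq(A,(P**2).sum(1),rcond=None)[0]
        r=np.sqrt(s[2]+s[0]**2+s[1]**2); e=abs(np.linalg.norm(P-s[:2],axis=1)-r)
        P=P[e<=max(np.quantile(e,.9),.0005)]
    return np.round(np.r_[s[:2],r],4),e.max().round(4)
def meet(c1,d1,c2,d2):
    A=np.c_[d1,-d2]; s=np.linalg.lstsq(A,c2-c1,rcond=None)[0]
    p,q=c1+s[0]*d1,c2+s[1]*d2; return (p+q)/2,np.linalg.norm(p-q)
def blob(img,box,smax=90,vmin=60):
    x0,y0,x1,y1=box; hsv=cv2.cvtColor(img,cv2.COLOR_BGR2HSV)
    m=np.zeros(img.shape[:2],np.uint8)
    m[y0:y1,x0:x1]=((hsv[...,1]<smax)&(hsv[...,2]>vmin))[y0:y1,x0:x1]*255
    cs,_=cv2.findContours(m,cv2.RETR_EXTERNAL,cv2.CHAIN_APPROX_NONE)
    return max(cs,key=cv2.contourArea)[:,0]
E
python3 - <<'E'
from h import *
I={n:cv2.imread(f"pics/{n}0.png") for n in["scene","side","wrist"]}
B={"cup":{"scene":(418,180,465,245),"side":(228,162,268,222)},
   "lid":{"scene":(140,215,215,275),"side":(255,360,350,440)},
   "can":{"scene":(280,225,370,312),"side":(295,210,382,290)}}
for k,b in B.items():
    M={}
    for n in b:
        q=blob(I[n],b[n]); x,y,w,h=cv2.boundingRect(q); m=cv2.moments(q); M[n]=(m["m10"]/m["m00"],m["m01"]/m["m00"]); print(k,n,x,y,w,h,np.round(M[n],1))
        cv2.drawContours(I[n],[q[:,None]],-1,(0,255,0),1)
        if k=="cup":  # bottom ellipse arc
            for z in(0,.088): print("   mid col at",z,cast(n,[x+w/2,y+h if z==0 else y],z).round(3))
        if k=="lid": print("  z.01/.019",circ(cast(n,q,.019)))
    r=[cast(n,M[n]) for n in b]; print(k,"tri",meet(r[0][0],r[0][1][0],r[1][0],r[1][1][0]))
q=blob(I["wrist"],(205,105,365,262)); print("can flange/wrist",circ(cast("wrist",q,.003)))
cv2.drawContours(I["wrist"],[q[:,None]],-1,(0,255,0),1)
f=lambda n,x,y,w,h,s:cv2.resize(I[n][y:y+h,x:x+w],(w*s,h*s),interpolation=0)
a=np.hstack([f("scene",140,175,130,100,3),f("scene",410,175,60,100,3),f("scene",280,215,76,100,3)])
c=np.hstack([f("side",225,155,60,100,3),f("side",250,350,110,100,3),f("side",285,200,96,100,3)])
W=798; a=a[:,:W]; c=c[:,:W]
a=np.pad(a,((0,0),(0,W-a.shape[1]),(0,0)));c=np.pad(c,((0,0),(0,W-c.shape[1]),(0,0)))
cv2.imwrite("pics/m1.png",np.vstack([a,c]))
cv2.imwrite("pics/m2.png",f("wrist",200,95,170,175,3))
E
```

```text
cup scene 424 191 33 48 [439.4 214.2]
   mid col at 0 [[ 0.464  0.247 -0.   ]]
   mid col at 0.088 [[0.409 0.24  0.088]]
cup side 233 170 29 46 [247.2 192.1]
   mid col at 0 [[0.433 0.21  0.   ]]
   mid col at 0.088 [[0.438 0.265 0.088]]
cup tri (array([0.43452531, 0.24099622, 0.0445786 ]), np.float64(0.0008390152407154668))
lid scene 150 225 55 40 [177.  244.2]
  z.01/.019 (array([ 0.5409, -0.3109,  0.0628]), np.float64(0.0021))
lid side 264 364 78 70 [302.6 398.2]
  z.01/.019 (array([ 0.5297, -0.325 ,  0.0605]), np.float64(0.0018))
lid tri (array([ 0.52936024, -0.31790726,  0.00612402]), np.float64(0.0004403256531950634))
can scene 292 235 69 74 [325.6 273. ]
can side 304 210 74 77 [339.7 250.9]
can tri (array([0.62061088, 0.00767656, 0.0318377 ]), np.float64(0.0024283474182015155))
can flange/wrist (array([6.128e-01, 3.000e-04, 7.190e-02]), np.float64(0.0022))
```

View pics/m1.png

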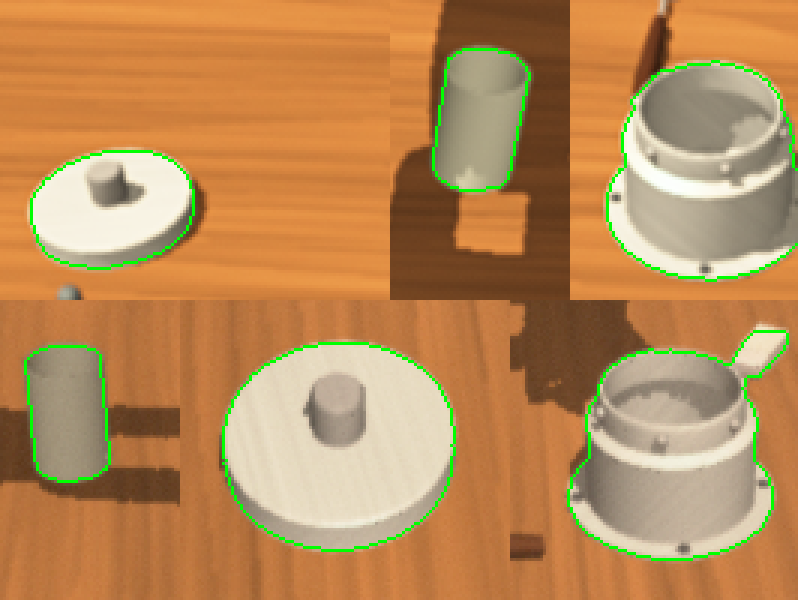

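View pics/m2.png

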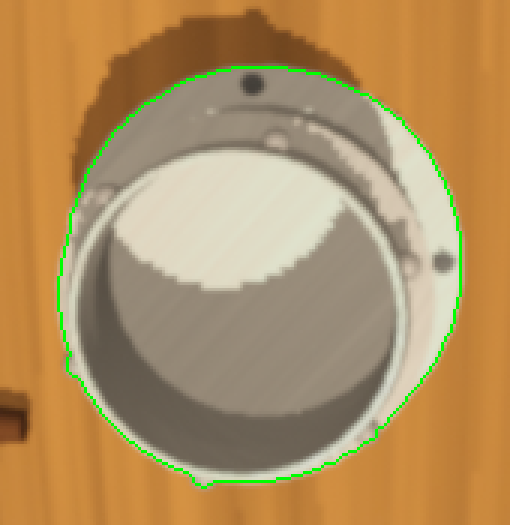

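The masks are clean, and the beaker triangulates to a mid-height of 44.6 mm, as it should. In the wrist crop the mouth's inner edge is centred near (279.5,198.7). Next I'll fit the canister accurately and check that the side-grasp and pour poses are reachable.

```bash
cat >> h.py <<'E'
from scipy.spatial.transform import Rotation as Ro
CUP=np.array([.4345,.241,0]); 
def frame(az,pitch,roll=0):
    "tool z along azimuth az, pitched down; y horizontal"
    a,p=np.radians([az,pitch]); z=np.array([np.cos(a)*np.cos(p),np.sin(a)*np.cos(p),-np.sin(p)])
    y=np.array([-np.sin(a),np.cos(a),0]); return np.c_[np.cross(y,z),y,z]
def grasp(az,pitch,flip,cup=CUP,h=.056,past=.022):
    R=frame(az,pitch)@np.diag([flip,flip,1]); return cup+[0,0,h]+R[:,2]*past,R
def pour(az,pitch,flip,daz,th,lip,h=.056,past=.022):
    "tool pose with cup yawed by daz, then tipped th deg about azimuth az+daz, mouth towards its right; lip at given point"
    p,R=grasp(az,pitch,flip,np.zeros(3),h,past)
    a=np.radians(az+daz); ax=np.array([np.cos(a),np.sin(a),0])
    Q=(Ro.from_rotvec(ax*np.radians(th))*Ro.from_euler("z",daz,degrees=True)).as_matrix()
    right=np.array([np.sin(a),-np.cos(a),0])
    l=right*.03+[0,0,.088]     # lip point in cup coordinates after yaw
    o=lip-Ro.from_rotvec(ax*np.radians(th)).apply(l)
    return o+Q@p,Q@R
E
python3 - <<'E'
from h import *
I=cv2.imread("pics/wrist0.png"); q=blob(I,(205,105,365,262))
c=(q-[200,95])*3
F=q[(c[:,1]<140)|((c[:,0]>380)&(c[:,1]<340))]; print("flange z.003",circ(cast("wrist",F,.003)))
O=q[(c[:,1]>400)&(c[:,0]<340)]; print("rim outer z.083",circ(cast("wrist",O,.083)))
g=cv2.cvtColor(I,cv2.COLOR_BGR2GRAY).astype(float); g=cv2.GaussianBlur(g,(3,3),0)
# inner rim edge: from the mouth centre outwards, radial strongest bright rise within 48..57 px
P=[]
for t in np.radians(np.arange(-20,200,3)):
    r=np.arange(46,60,.25); xs=279.5+r*np.cos(t); ys=198.7+r*np.sin(t)
    v=cv2.remap(g.astype(np.float32),xs[None].astype(np.float32),ys[None].astype(np.float32),1)[0]
    i=np.argmax(np.gradient(v)); P.append((xs[i],ys[i]))
print("mouth z.085",circ(cast("wrist",P,.085)))
q0=bot.get_qpos()
C=np.array([.613,.001,0])
for az in(-20,0,15,29,45,60):
  for pitch in(0,15,25,35):
    for fl in(1,-1):
      p,R=grasp(az,pitch,fl); pre=p-.09*R[:,2]
      g1=bot.inverse_kinematics(p,R); g2=bot.inverse_kinematics(pre,R)
      if g1 is None or g2 is None: continue
      ok=[]
      for daz in(-60,-45,-30,-15,0,15):
        a=np.radians(az+daz); right=np.array([np.sin(a),-np.cos(a),0])
        lip=C-.018*right+[0,0,.125]
        J=[bot.inverse_kinematics(*pour(az,pitch,fl,daz,th,lip)) for th in(0,30,60,90,110,125)]
        if all(j is not None for j in J): ok.append((daz,np.round(J[0]).astype(int).tolist(),np.round(J[-1]).astype(int).tolist()))
      print(az,pitch,fl,np.round(g1).astype(int).tolist()); 
      for o in ok: print("    ",o)
E
```

```text
flange z.003 (array([0.6158, 0.0049, 0.0674]), np.float64(0.0005))
rim outer z.083 (array([0.617 , 0.0077, 0.0494]), np.float64(0.0004))
mouth z.085 (array([0.6155, 0.005 , 0.0431]), np.float64(0.0005))
0 0 1 [43, 19, 143, 224, 77, 77]
     (15, [-12, 15, 139, 151, 66, 103], [-15, 2, 140, 144, 57, -124])
0 0 -1 [43, 19, 143, 224, 77, -103]
     (-45, [19, 27, 119, 248, 76, -121], [18, 16, 123, 249, 72, -3])
     (-30, [15, 22, 127, 230, 69, -113], [13, 10, 131, 231, 63, 6])
     (-15, [9, 18, 134, 207, 64, -102], [6, 4, 137, 206, 54, 19])
     (0, [-1, 15, 138, 179, 63, -90], [-4, 1, 140, 175, 52, 38])
     (15, [-12, 15, 139, 151, 66, -77], [-15, 2, 140, 144, 57, 56])
0 15 1 [42, 4, 146, 232, 54, 66]
0 15 -1 [42, 4, 146, 232, 54, -114]
     (-30, [14, 13, 128, 241, 51, -124], [7, 12, 135, 206, 68, 20])
     (-15, [8, 8, 135, 215, 42, -111], [-2, 9, 138, 180, 66, 34])
     (0, [-1, 4, 139, 179, 38, -89], [-12, 9, 138, 154, 69, 48])
     (15, [-11, 3, 140, 142, 43, -67], [-21, 11, 135, 131, 76, 59])
60 0 1 [-6, 19, 142, 113, 83, 107]
     (-45, [-12, 15, 139, 151, 66, 103], [-15, 2, 1
[... 1134 characters left out ...]
 131, 123, 87, 59])
     (-30, [-18, 0, 136, 102, 44, -42], [-27, 22, 125, 108, 95, 65])
     (-15, [-24, 5, 131, 86, 58, -41], [-28, 27, 117, 95, 104, 70])
     (0, [-27, 11, 125, 74, 71, -42], [-28, 32, 109, 85, 113, 73])
     (15, [-28, 17, 117, 63, 82, -45], [-26, 37, 101, 76, 122, 75])
60 35 1 [1, -8, 144, 82, 45, 147]
60 35 -1 [1, -8, 144, 82, 45, -33]
     (-45, [-9, -5, 136, 101, 20, -26], [-25, 24, 126, 117, 97, 58])
     (-30, [-16, -3, 134, 85, 36, -24], [-27, 28, 119, 103, 104, 64])
     (-15, [-21, 1, 130, 74, 51, -28], [-27, 32, 112, 92, 112, 68])
     (0, [-25, 7, 124, 65, 64, -33], [-26, 37, 104, 83, 121, 72])
     (15, [-26, 13, 117, 56, 75, -39], [-24, 41, 96, 74, 130, 74])
```

Both canister heights give the same centre, (0.6156, 0.005). I'll grasp the beaker from the side at azimuth 60° and pitch 20°.

```bash
cat >> h.py <<'E'
CAN=np.array([.6156,.005,0]); AZ,PI,FL,DAZ=60,20,-1,-8
_a=np.radians(AZ+DAZ); RIGHT=np.array([np.sin(_a),-np.cos(_a),0])
LIP=CAN-.016*RIGHT
def snap(*names):
    for n in names:
        f=grab_frame(n.split("_")[0]); cv2.imwrite(f"pics/{n}.png",f[...,::-1])
def stat(): print("t",bot.get_time(),"ee",np.round(bot.get_ee_pos(),4),"w",bot.get_gripper_width(),"gf",bot.get_grip_force(),"F",np.round(bot.get_contact_force(),1))
E
python3 - <<'E'
from h import *
p,R=grasp(AZ,PI,FL); back=p-.1*R[:,2]
print(all(bot.inverse_kinematics(*pour(AZ,PI,FL,DAZ,th,LIP+[0,0,z])) is not None for th,z in((60,.2),(90,.125),(110,.125),(130,.125))))
bot.move_to(back+[0,0,.1],R); stat()
bot.line_to(back,rate=.15); print(bot.line_to(p,rate=.12,contact_N=8)); stat()
eoat.set_gripper(0); stat()
bot.line_to(p+[0,0,.12],rate=.15); stat(); snap("side_g")
E
```

```text
True
t 1.35 ee [0.3988 0.1771 0.184 ] w 0.0857089633264024 gf 0.0 F [0.7 0.1 0.3]
False
t 3.15 ee [0.4449 0.2587 0.0488] w 0.08526687439575598 gf 0.0 F [-0.5  0.4  0.4]
t 3.5167 ee [0.4451 0.2586 0.049 ] w 0.05908570282307866 gf 63.56726132333279 F [-1.3 -2.3  3. ]
t 4.4667 ee [0.444  0.2589 0.1669] w 0.05779732081828466 gf 64.5641019871558 F [ 0.  -0.5 -3.2]
```

View pics/side_g.png

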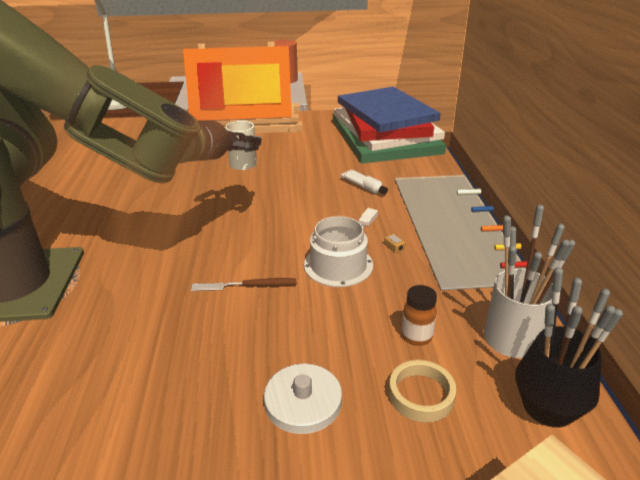

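The beaker is lifted and held at (243,145), with the bystanders undisturbed. Now I'll pour.

Run:
```python
from h import *
P=lambda th,z:pour(AZ,PI,FL,DAZ,th,LIP+[0,0,z])
bot.line_to(bot.get_ee_pos()+np.array([0,0,.04]))
p,R=P(50,.21); bot.line_to(p,R,rate=.13); stat()
for th in range(60,95,6): p,R=P(th,.21-.085*(th-50)/40); bot.line_to(p,R,rate=.06)
stat()
for th in range(94,128,3):
    p,R=P(th,.125); bot.line_to(p,R,rate=.025); bot.pause(.1)
bot.pause(.7); stat(); snap("side_p","scene_p")
a,b=[cv2.imread(f"pics/{n}_p.png") for n in("side","scene")]
cv2.imwrite("pics/p.png",np.hstack([cv2.resize(a[130:330,230:430],(400,400)),cv2.resize(b[150:350,230:430],(400,400))]))
```

```text
t 6.9 ee [0.5763 0.0621 0.2076] w 0.0577944525767684 gf 64.55602378355636 F [ 0.7  0.1 -2.3]
t 8.6917 ee [0.5845 0.0556 0.1552] w 0.05755733169679043 gf 64.5951107131333 F [-0.   0.3 -1.9]
t 13.6333 ee [0.6051 0.0395 0.1727] w 0.057799629072232184 gf 64.71044247037298 F [ 0.2 -0.2 -2.2]
```

View pics/p.png

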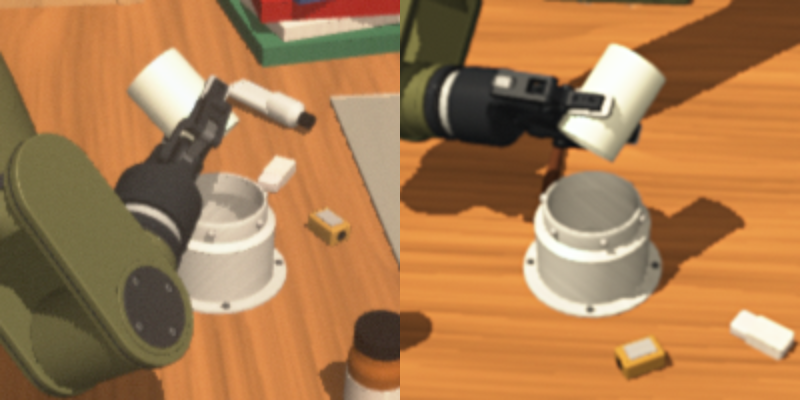

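The beaker is tipped over the canister (crop about (610,100)) and no stubs are visible on the bench. I'll stand it back up and let go, then look into the canister from above.

Run:
```python
from h import *
P=lambda th,z:pour(AZ,PI,FL,DAZ,th,LIP+[0,0,z])
for th in range(118,55,-9): p,R=P(th,.125+.085*(127-th)/64); bot.line_to(p,R,rate=.12)
p,R=grasp(AZ,PI,FL)
bot.line_to(p+[0,0,.16],R,rate=.15)
bot.line_to(p+[0,0,.02],rate=.15); bot.pause(.2)
print(bot.line_to(p-[0,0,.003],rate=.02,contact_N=4)); stat()
eoat.set_gripper(.085); stat()
bot.line_to(bot.get_ee_pos()-.1*R[:,2],rate=.12)
bot.line_to(bot.get_ee_pos()+np.array([0,0,.12]),rate=.2)
D=np.array([[0,1,0],[1,0,0],[0,0,-1.]]); 
bot.move_to([CAN[0],CAN[1]-.065,.25],D); bot.pause(.3); np.save("wcan.npy",camera_params("wrist"),allow_pickle=True); snap("wrist_c","side_c","scene_c"); stat()
p=camera_params("wrist"); print(np.round(-np.array(p["R"]).T@p["t"],3))
I={n:cv2.imread(f"pics/{n}_c.png") for n in["scene","side"]}
r=[]
for n,b in(("scene",(418,180,465,245)),("side",(228,162,268,222))):
    q=blob(I[n],b); m=cv2.moments(q); r.append(cast(n,[m["m10"]/m["m00"],m["m01"]/m["m00"]]))
print("cup",meet(r[0][0],r[0][1][0],r[1][0],r[1][1][0]))
```

```text
True
t 19.8083 ee [0.4449 0.2591 0.0496] w 0.05773055292130396 gf 64.73039283655206 F [0.9 0.9 3.1]
t 20.2 ee [0.4436 0.259  0.0483] w 0.08503615204254451 gf 0.0 F [-0.4 -0.1  0.1]
t 23.6167 ee [ 0.6154 -0.06    0.2502] w 0.08490567419654861 gf 0.0 F [-0.6 -0.3  0. ]
[0.614 0.011 0.393]
cup (array([0.43177988, 0.23719746, 0.04530768]), np.float64(0.0006151180651651547))
```

View pics/wrist_c.png

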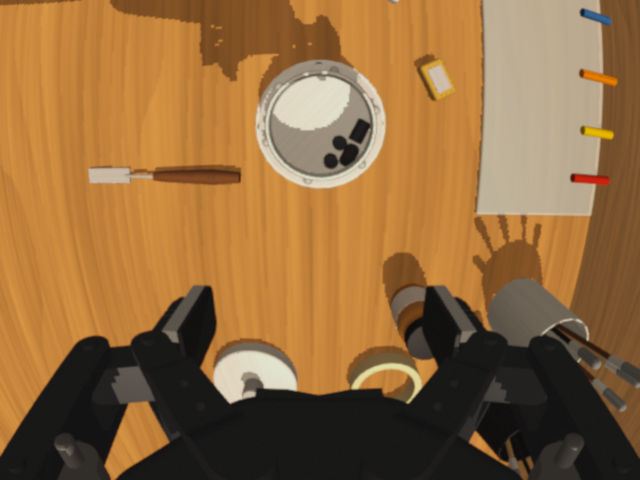

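All four stubs lie in the canister, around (347,145), and the beaker is standing. Next I'll refine the canister centre in this view and measure the lid from the same relative wrist pose, so that camera bias cancels.

```bash
cat >> h.py <<'E'
D=np.array([[0,1,0],[1,0,0],[0,0,-1.]])
def edge(img,c,r0,r1,angs,p,z,sign=1):
    "circle through the strongest radial brightness step between radii r0 and r1 px"
    g=cv2.GaussianBlur(cv2.cvtColor(img,cv2.COLOR_BGR2GRAY),(3,3),0).astype(np.float32); P=[]
    for t in np.radians(angs):
        r=np.arange(r0,r1,.25); xs=(c[0]+r*np.cos(t)).astype(np.float32); ys=(c[1]+r*np.sin(t)).astype(np.float32)
        i=np.argmax(sign*np.gradient(cv2.remap(g,xs[None],ys[None],1)[0])); P.append((xs[i],ys[i]))
    return circ(cast("wrist",P,z,p))
E
python3 - <<'E'
from h import *
p=np.load("wcan.npy",allow_pickle=True).item(); I=cv2.imread("pics/wrist_c.png")
print("mouth",edge(I,(321,125),47,56,np.arange(-30,190,3),p,.085))
L=np.array([.5294,-.3179,0])
bot.move_to([L[0],L[1]-.065,.25],D); bot.pause(.3); p=camera_params("wrist"); snap("wrist_l"); np.save("wlid.npy",p,allow_pickle=True); stat()
I=cv2.imread("pics/wrist_l.png"); q=blob(I,(230,40,420,230)); print(cv2.boundingRect(q))
print("lid top z.019",circ(cast("wrist",q,.019)))
cv2.imwrite("pics/l.png",cv2.resize(I[40:230,230:420],(570,570),interpolation=0))
E
```

```text
mouth (array([0.6153, 0.0051, 0.043 ]), np.float64(0.0005))
t 25.2333 ee [ 0.5298 -0.3823  0.2501] w 0.08495228307463942 gf 0.0 F [-0.1  1.2  0.1]
(264, 70, 111, 111)
lid top z.019 (array([ 0.5285, -0.3189,  0.0554]), np.float64(0.0005))
```

View pics/l.png

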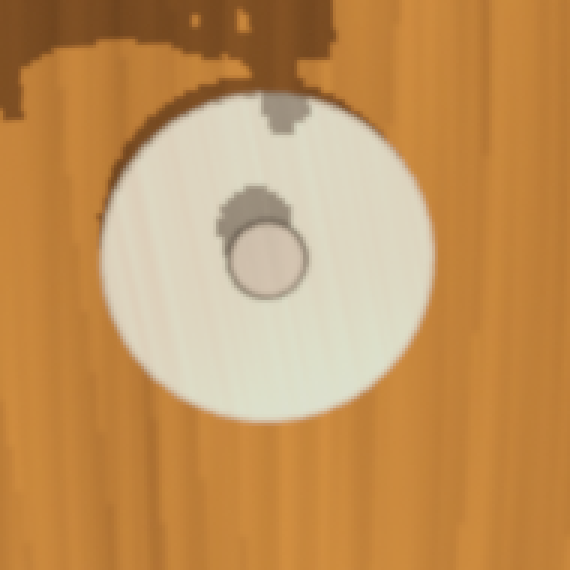

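The lid's centre is (0.5285, -0.3189) with radius 55.4 mm, which fits its given 56 mm. The knob is at crop (267,260). Now I'll grip the knob, lift the lid and carry it over the canister.

Run:
```python
from h import *
L=np.array([.5285,-.3189,0]); C=np.array([.6153,.0051,0])
print("knob",cast("wrist",[319,126.7],.044).round(4))
bot.move_to(L+[0,0,.11],D); print(bot.line_to(L+[0,0,.0225],rate=.08,contact_N=8)); stat()
eoat.set_gripper(0); stat()
bot.line_to(L+[0,0,.22],rate=.2); bot.line_to(C+[0,0,.22],rate=.2)
bot.line_to(C+[0,0,.0225+.097],rate=.12); bot.pause(.3); stat(); snap("side_o","scene_o")
a,b=[cv2.imread(f"pics/{n}_o.png") for n in("side","scene")]
cv2.imwrite("pics/o.png",np.hstack([cv2.resize(a[170:300,270:400],(400,400)),cv2.resize(b[190:320,260:390],(400,400))]))
```

```text
knob [[ 0.5289 -0.3196  0.044 ]]
False
t 27.1417 ee [ 0.529  -0.3193  0.0233] w 0.08495201975699676 gf 0.0 F [ 0.  -0.1  0.2]
t 27.725 ee [ 0.5288 -0.3191  0.0229] w 0.02398622726943111 gf 58.72604727745056 F [0.2 0.9 1.7]
t 31.975 ee [0.6157 0.0051 0.1203] w 0.02404678178503506 gf 58.88022780418396 F [-0.8  0.6 -1.7]
```

View pics/o.png

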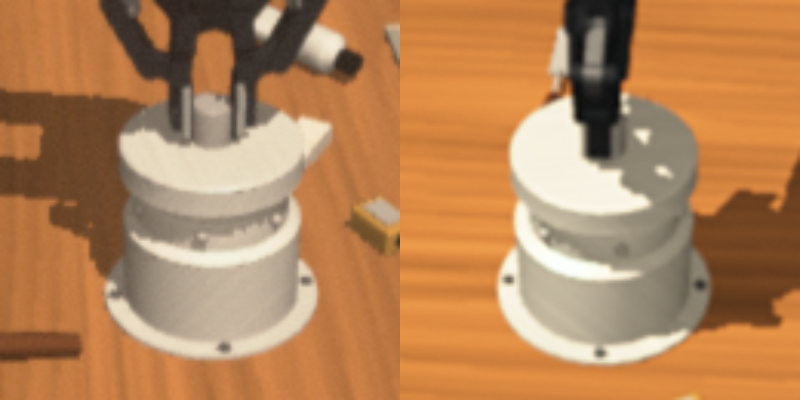

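The lid is level and centred over the neck in both crops (about (210,160) and (600,165)). Now I'll lower it and press.

Run:
```python
from h import *
C=np.array([.6153,.0051,0]); g=.0225
print("touch early:",bot.line_to(C+[0,0,g+.082],rate=.03,contact_N=6)); stat()
for z in np.arange(.080,.0665,-.001):
    hit=bot.line_to(C+[0,0,g+z],rate=.02,contact_N=30); f=bot.get_contact_force(); e=bot.get_ee_pos()
    print(round(z,4),np.round(e[2]-g,4),np.round(f,1),hit)
    if hit or (z<.0705 and f[2]>11): break
bot.pause(.3); stat()
```

```text
touch early: False
t 32.725 ee [0.6153 0.0051 0.1044] w 0.02364626833456723 gf 58.85217905044556 F [-1.  -0.8 -0.8]
0.08 0.0802 [-0.5 -0.7 -0.6] False
0.079 0.0795 [ 1.9 -0.   0.1] False
0.078 0.0792 [-0.5  0.8  4.9] False
0.077 0.0785 [ 1.9 -1.2  5.7] False
0.076 0.0775 [0.8 0.6 6. ] False
0.075 0.0753 [ 2.2 -0.6  0.4] False
0.074 0.0717 [ 4.5 -0.9 -7.5] False
0.073 0.0712 [ 3.9  0.1 -8.3] False
0.072 0.0713 [ 2.4 -0.1 -6.9] False
0.071 0.0712 [ 1.  -0.8 -5.6] False
0.07 0.0708 [ 0.4 -0.8 -1.7] False
0.069 0.0706 [-0.6  0.2  5.4] False
0.068 0.0706 [-2.3  0.5  8.8] False
0.067 0.0705 [-3.   1.  12.2] False
t 36.525 ee [0.6173 0.005  0.093 ] w 0.024125720453297205 gf 61.24656915664673 F [-2.5 -0.3 11.5]
```

Run:
```python
from h import *
E=[];F=[]
for _ in range(10): bot.pause(.05); E.append(bot.get_ee_pos()); F.append(bot.get_contact_force())
print(np.mean(E,0).round(4),np.mean(F,0).round(2),np.degrees(np.arccos(-bot.get_tool_rot()[2][2])))
snap("side_e","scene_e")
r=[]
for n,b in(("scene",(418,180,465,245)),("side",(228,162,268,222))):
    I=cv2.imread(f"pics/{n}_e.png"); q=blob(I,b); m=cv2.moments(q); r.append(cast(n,[m["m10"]/m["m00"],m["m01"]/m["m00"]]))
print("cup",meet(r[0][0],r[0][1][0],r[1][0],r[1][1][0]))
a,b=[cv2.imread(f"pics/{n}_e.png") for n in("side","scene")]
cv2.imwrite("pics/e.png",np.hstack([cv2.resize(a[140:300,230:390],(400,400)),cv2.resize(b[170:330,300:460],(400,400))]))
```

```text
[0.6172 0.005  0.093 ] [-2.29  0.25 11.85] 0.24983088035866746
cup (array([0.43178291, 0.23723182, 0.04526533]), np.float64(0.0006084749355016552))
```

View pics/e.png

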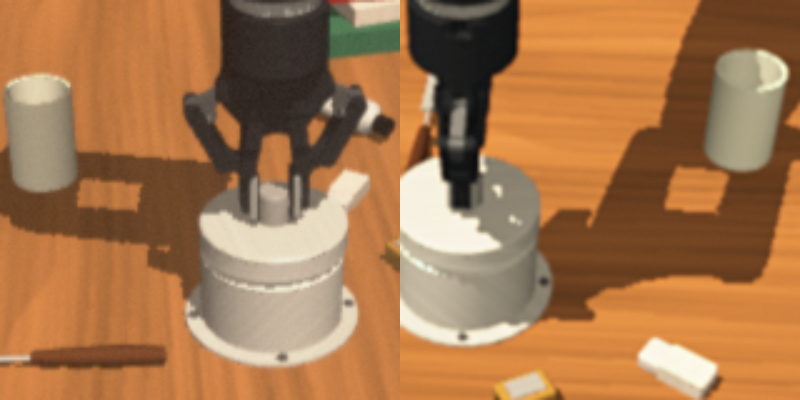

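The lid is home, level and pressed at about 12 N, and the beaker stands clear. Pressing pushed the lid about 2 mm in x, so I'll ease the target back, re-check and hand in.

Run:
```python
from h import *
bot.line_to([.6138,.0051,.0225+.067],rate=.01,contact_N=20); bot.pause(.4)
E=[];F=[]
for _ in range(10): bot.pause(.05); E.append(bot.get_ee_pos()); F.append(bot.get_contact_force())
e,f=np.mean(E,0),np.mean(F,0); print(e.round(4),f.round(2),bot.get_grip_force(),bot.get_time())
if f[2]>8 and f[2]<18 and e[2]<.0945: print(bot.hand_in())
```

```text
[0.6166 0.0049 0.093 ] [0.76 0.23 9.7 ] 61.02869510650635 38.325
the job is handed in; nothing more can be done
None
```

I handed the job in at 38 s, before any verdict was shown: all four stubs are in the canister, the beaker stands upright and released, and the lid is clicked home, still held by its knob and pressed down at about 10 N.

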